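# Gauge the depth of a tang hole and hold the gauge up to the magnifier

## Robot

A 7-joint arm with a two-finger parallel gripper is mounted at the origin on the work surface. World frame = base frame: x ahead of the robot, y to its left, z up, the work surface at z = 0. Lengths are in m, angles in degrees, forces in N, time in s.
With the tool pointing down it reaches from about 0.425 to 0.875 m from the base axis. Payload 4.7 kg.
Tool frame: the origin (TCP) lies midway between the tips of the shut fingers; the grasp point (between the pads) lies env.grip_point_offset behind it (env.grip_point_offset is the distance from the TCP to the grasp point, in m); z points along the fingers, y is the line along which they close (so a half turn about z gives the same grasp; the last joint's range is limited). The gripper opens to 87 mm and grips with 3 to 60 N. Pads are 19 mm wide; open, the fingers measure 117 mm over their backs; the gripper's body (75 mm by 190 mm) begins 51 mm behind the grasp point.
Start: joints at [-75.682, 18.392, -4.016, 83.108, 1.295, 78.541, -3.26], TCP at [0.152, 0.632, 0.223] pointing down, gripper open.
Joint ranges: [-163.93, 163.93], [-17.29, 119.83], [-79.2, 71.16], [3.27, 140.29], [-89.18, 269.18], [5.43, 117.66], [-154.24, 154.24]. Speed limits (degrees/s): [147.25, 147.25, 180, 180, 180, 180, 180].

## Interface

Orientations are given as [roll, pitch, yaw] about the fixed x, y, z axes, in that order (R = Rz(yaw) Ry(pitch) Rx(roll)).
In Python, from cell import env gives the robot as it stands.
- The arm moves only by the shell command python3 -m creep 'ROWS' [FORCE]. ROWS is a JSON object of lists of equal length, an entry for each row: "translation": the shift along the tool's x, y, z in units of 0.08 m (1.0 is 0.08 m), a list of three; "turn": the turn, a rotation vector about the tool's x, y, z in units of 180 degrees (1.0 is 180 degrees), a list of three; "grip": the opening, from 0 (shut) to 1 (fully open). In form: {"translation": [[x, y, z], ...], "turn": [[ax, ay, az], ...], "grip": [grip, ...]}. A call has 1 to 5 rows; each row shifts and turns the commanded pose from where the row before left it, along the tool's axes as they then stand; what a row does not reach is not made up. A row lasts 1/8 s, in which the tool goes at most 62.5 mm and 10.7 degrees, less where a joint would pass 70% of its speed; a pose out of reach is approached as far as the arm can. A call with a number of a shift or a turn outside -1 to 1 is refused whole. A call with a gripper value outside its range is refused whole. The fingers move at their own pace and stop on an object; FORCE is the grip in N (left out, the last holds). Time passes only in rows, so rows that do not move let the fingers close. It gives the time, the measured TCP pose, the force, the opening and the grip force at its end, in the units of the state.
- env.get_obs(): the state, without advancing time (a new reading comes with each control period).
- env.read_camera(name): name is "side" or "top" or "wrist"; returns a dict with "frame" (420x560x3 uint8, red, green, blue), "z_map" (420x560 float32, m along the optical axis (not along the pixel's ray), 0 where there is no reading), "K" (3x3 intrinsics, pixels), "rvec" (rotation vector, rad) and "tvec" (3), from world to camera coordinates, as OpenCV has them. Camera axes: x right, y down, z forward; pixel columns grow to the right and rows downward; lengths in m; the calibration is good to about 2 mm. A picture is of the moment at which its call begins.
- env.sign_off(): hands the job in; it is judged then, once.
The state is a dict: "time_s": time; "qpos": joint angles; "joint_velocities": joint speeds; "effort": joint torques, N m; "tool_pos": TCP position; "tool_rot": TCP orientation; "force": force on the tool from outside, world axes, zero at the start; "wrist_torque": the same for the moment, N m; "grip_width": finger opening in m; "grasp_force": force on a finger pad.
Only numpy, scipy, OpenCV 4.12 (cv2) and the standard library are available. Lean on these libraries where they do the work, as an engineer would, in place of code of your own. Each camera call takes 0.05 s, during which the arm holds its last target. There are 200 camera calls.

## Task

Check how deep the tang hole in the clamped knife-handle blank is: take the depth gauge from its cradle, slide its rod down through the brass guide bush until the tip stands firmly on the bottom of the hole, so that the bush has stopped the collar and pushed it up the rod, then draw the gauge straight out without disturbing the collar. Finish while holding the gauge still and level a few centimetres from the upright magnifier, on the robot's side of it, lying across the lens, so that both the tip and the collar are seen through the lens at about the height of its centre. Leave the other things on the bench where they lie.

Things in the scene. Friction and masses are not known exactly. Their poses are not given: they have to be found in the camera images.
- gauge: Rod depth gauge, 172 mm long, 0.09 to 0.14 kg. Origin at the middle of its flat-sided blue handle (96 mm long, 14 mm wide between its flat sides, 18 mm high); its x axis runs along the rod to the tip, z is up as it lies. From the handle's end (x = 48 mm) a steel rod 6 mm thick with a round nose and ring marks every 5 mm runs on the axis to the tip at x = 120 mm. It lies level in the cradle, tip roughly towards the robot, origin 43 mm above the bench, and lifts straight up.
- tip (a point): The end of the gauge's rod, on its axis, 120 mm from the gauge's origin.
- collar_face (a point): Centre of the tip-side face of the brass collar (24 mm across, 10 mm long) which sits on the rod with friction: it moves along the rod only when pushed with about 2.5 N and stays where it is left. It starts 15 to 25 mm from the tip and can be pushed back until it is 61 mm from the tip. Its distance from the tip is the reading.
- cradle: Fixed pine cradle for the gauge, 150 x 70 mm, base 12 mm thick, origin under its centre, x axis along the gauge towards its tip. Two notched uprights, 12 mm thick, 46 mm high, stand at x = -38 and +38 mm and carry the two ends of the handle in notches 18 mm wide and 12 mm deep; between them the handle is free for the fingers on both sides.
- vise: Tilting drill-press vise bolted to the bench; origin under the centre of its base (120 x 246 mm over the ears), x axis the side to which the bed leans, away from the robot. The bed swings on a level axis along y, 70 mm up; set at 46 to 57 degrees and locked by friction. With bed, jaws and blank nothing of it is higher than about 155 mm; the screw's tommy bar stands out to y = 130 mm.
- bush_mouth (a point): Centre of the mouth of the brass guide bush that stands 12 mm proud of the dark blank's end, 100 mm from the vise's swing axis. Its z axis is the hole's axis pointing out of the hole (up and away from the robot, 46 to 57 degrees from vertical). The mouth is a funnel 17 mm wide inside, 29 mm outside, narrowing within 6 mm to the 9 mm bore, which goes on as the 9 mm hole in the blank.
- hole_bottom (a point): Centre of the flat bottom of the blind hole, on the hole's axis, 44 to 56 mm below the bush's mouth (differs from blank to blank); not visible, found by feel: it is rigid.
- magnifier: Bench magnifier: round foot 110 mm across and 16 mm high, a 16 mm stem, and an upright round lens; heavy, does not move. Origin under the lens's centre; x is the lens's optical axis and points away from the robot, y lies in the plane of the lens.
- lens (a point): Centre of the lens, 175 mm above the bench; axes as the magnifier's. The clear lens is 98 mm across in a black rim 118 mm across and 18 mm thick.
- bit_case: Open yellow drill-bit case, 170 x 110 x 33 mm, loose. Bystander; origin under its centre.
- blank: Brown spare handle blank, 120 x 40 x 34 mm, lying loose. Bystander; origin under its centre.
- tape_roll: Roll of blue tape, 90 mm across, 25 mm high, lying flat. Bystander; origin under its centre.
- chuck_key: Steel T-shaped chuck key, about 80 x 70 x 17 mm, loose. Bystander; origin on the bench under its shaft.
- try_square: Try square, wooden stock 100 mm and steel blade 150 mm, 16 mm high, loose. Bystander; origin under the middle of the stock, blade along +y.
- glue: White glue bottle, 54 mm across, 150 mm high, standing. Bystander; origin under its centre.
- brush: Bench brush, 200 mm long, lying. Bystander; origin under it.

How it is judged:
By the outcome, as a careful person would: the job done as asked, in the order asked, and still so for the second after the job is handed in, while the arm keeps its last pose, push and grip.
It also fails if it takes over 51 s, if anything falls off the work surface, if the arm or the gripper's body presses on something with over 40 N, if the wrist force passes 120 N, or if a joint passes its speed limit or range.

## Working session

There is one attempt and no reset: what is moved stays moved. The work goes in short steps, Python scripts to look and compute and a shell command to move; the robot and the scene stay as the last step left them, time stands still between calls to the robot, and variables do not carry over. Pictures are saved under pics/ and viewed, at most 10 in all, crops included, and the job is handed in when it is done.

```bash
ls; mkdir -p pics; python3 - <<'E'
from cell import env
import cv2,numpy as np
print(env.get_obs(), env.grip_point_offset)
for n in ["side","top","wrist"]:
    c=env.read_camera(n); np.savez(f"pics/{n}0.npz",**c)
    cv2.imwrite(f"pics/{n}0.png",c["frame"][:,:,::-1])
    R=cv2.Rodrigues(np.array(c["rvec"]))[0]; print(n,-R.T@np.array(c["tvec"]).ravel(),R[2],c["K"])
E
```

```text
pics
{'time_s': 0.0, 'qpos': array([-75.67883767,  18.43948381,  -4.01549848,  83.17518245,
         1.29380392,  78.54075666,  -3.25991207]), 'joint_velocities': array([-0.04808841,  0.04924916,  0.05496424, -0.07034084, -0.1508825 ,
       -0.01083652, -0.04946243]), 'effort': array([-6.61266840e-04, -4.91284633e+01, -4.04070541e-01, -3.12528384e+01,
       -6.37957896e-02,  4.37191164e-02,  1.72622158e-04]), 'tool_pos': array([0.15179869, 0.63145303, 0.22145424]), 'tool_rot': array([-1.79889754e+02,  4.61062293e-03,  1.66488416e+02]), 'force': array([-0.11854836, -0.22083921,  0.11563914]), 'wrist_torque': array([ 0.08073599, -0.01980843, -0.03390275]), 'grasp_force': 0.0, 'grip_width': 0.08674290370308652} 0.0187
side [0.35894836 1.26987188 1.00469978] [ 0.12267131 -0.80459303 -0.5810179 ] [[545.82767161   0.         272.46476506]
 [  0.         545.82767161 202.69541928]
 [  0.           0.           1.        ]]
top [0.48000083 0.0393768  1.27272741] [ 0.06085625 -0.01562381 -0.99802425] [[433.08535228   0.         278.78396696]
 [  0.         433.08535228 209.79164648]
 [  0.           0.           1.        ]]
wrist [0.0750581  0.64936565 0.38314619] [ 0.2809677  -0.06809732 -0.95729823] [[348.14060316   0.         274.46382533]
 [  0.         348.14060316 204.00306313]
 [  0.           0.           1.        ]]
```

View pics/top0.png

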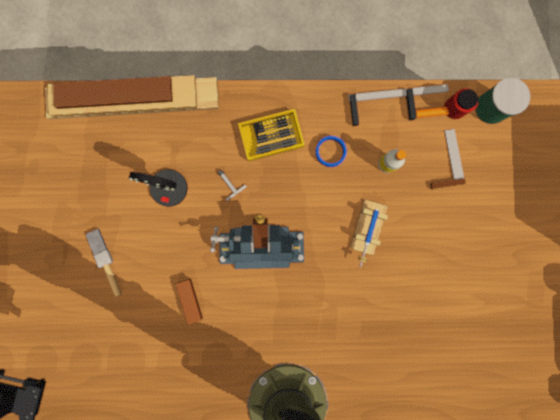

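View pics/side0.png

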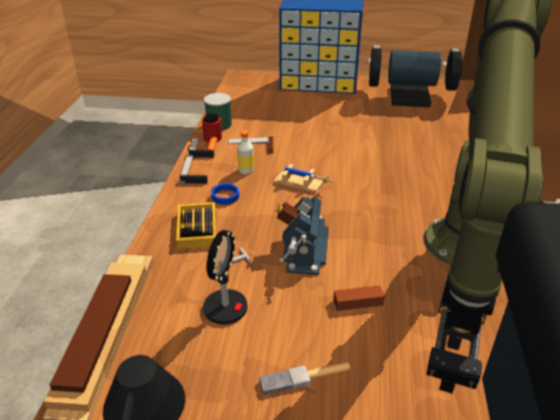

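The top view shows the gauge in its cradle at (370,228), tip down and left. The vise is at (262,245) with the brass bush at (260,218), and the magnifier foot is at (165,187) with its lens above at (152,181). The side view agrees: gauge (300,175), vise (305,235), lens (220,255).

```bash
cat > h.py <<'E'
import numpy as np,cv2
from scipy.spatial.transform import Rotation as Ro
def cam(c): return c["K"],cv2.Rodrigues(np.array(c["rvec"]))[0],np.array(c["tvec"]).ravel()
def cloud(c):
    K,R,t=cam(c); z=c["z_map"]; v,u=np.mgrid[:z.shape[0],:z.shape[1]]
    P=np.stack([(u-K[0,2])/K[0,0]*z,(v-K[1,2])/K[1,1]*z,z],-1)
    return (P-t)@R
def ray(c,u,v):
    K,R,t=cam(c); d=R.T@np.array([(u-K[0,2])/K[0,0],(v-K[1,2])/K[1,1],1]); return -R.T@t,d
def plane(c,u,v,z):
    o,d=ray(c,u,v); return o+d*(z-o[2])/d[2]
def proj(c,p):
    K,R,t=cam(c); q=K@(R@np.array(p)+t); return q[:2]/q[2]
def hsv(c): return cv2.cvtColor(c["frame"],cv2.COLOR_RGB2HSV)
def snap(n,tag):
    from cell import env
    c=env.read_camera(n); np.savez(f"pics/{tag}.npz",**c); cv2.imwrite(f"pics/{tag}.png",c["frame"][:,:,::-1]); return c
def rows(p0,rot0,p1,rot1):
    "shift in tool axes (units .08), turn rotvec (units 180deg)"
    A=Ro.from_euler('xyz',rot0,degrees=True); B=Ro.from_euler('xyz',rot1,degrees=True)
    return A.inv().apply(np.array(p1)-p0)/.08,(A.inv()*B).as_rotvec()/np.pi
E
python3 - <<'E'
from h import *
for n in ["top","side"]:
    c=dict(np.load(f"pics/{n}0.npz")); P=cloud(c); H=hsv(c)
    m=(H[...,0]>100)&(H[...,0]<125)&(H[...,1]>130)&(P[...,2]>.02)&(abs(P[...,1]+.2)<.1)&(P[...,0]>.3)&(P[...,0]<.7)
    q=P[m]; print(n,len(q),q.mean(0),q.min(0),q.max(0), np.linalg.svd(q[:,:2]-q[:,:2].mean(0))[2][0] if len(q)>3 else '')
    for nm,b in dict(vise=(.3,.75,-.1,.2),mag=(.45,.75,.25,.6)).items():
        m=(P[...,0]>b[0])&(P[...,0]<b[1])&(P[...,1]>b[2])&(P[...,1]<b[3])&(P[...,2]>.03)
        q=P[m]; print(nm,len(q),q.mean(0),q.min(0),q.max(0))
c=dict(np.load("pics/top0.npz"));P=cloud(c)
print("bush",P[214:224:2,252:270:3].round(3).tolist())
print("lens top",[ (u,P[v,u].round(3).tolist()) for u,v in [(134,176),(140,178),(150,181),(160,183),(172,186)]])
c=dict(np.load("pics/top0.npz"));P=cloud(c)
print("foot",P[187,185],P[200,165],P[195,160])
E
```

```text
top 153 [ 0.56046308 -0.20929077  0.04348897] [ 0.4644417  -0.25735319  0.02025933] [ 0.69803525 -0.10411629  0.05687628] [-0.8718422  -0.48978687]
vise 3763 [0.48412575 0.06675456 0.38976581] [ 0.41432178 -0.05188665  0.03006124] [0.74996758 0.19996874 1.27272741]
mag 475 [0.62107078 0.33589344 0.20096266] [0.60349935 0.28435392 0.03073163] [0.64326655 0.400958   0.2379736 ]
side 110 [ 0.56409193 -0.20150192  0.04120741] [ 0.46301594 -0.25244666  0.02005857] [ 0.69932016 -0.1003375   0.05813271] [0.86318021 0.50489595]
vise 2212 [0.48235219 0.10907891 0.09498869] [ 0.41202875 -0.05509808  0.03000583] [0.74968042 0.19999089 0.13919071]
mag 1277 [0.6210339  0.34953665 0.16720121] [0.59912819 0.28844164 0.03084405] [0.64430642 0.40300603 0.23744999]
bush [[[0.546, 0.098, 0.001], [0.545, 0.089, 0.004], [0.546, 0.081, -0.002], [0.546, 0.072, -0.005], [0.545, 0.063, 0.006], [0.545, 0.054, -0.001]], [[0.54, 0.098, -0.0], [0.534, 0.085, 0.124], [0.534, 0.077, 0.118], [0.534, 0.069, 0.124], [0.534, 0.061, 0.12], [0.54, 0.054, -0.0]], [[0.534, 0.098, -0.002], [0.528, 0.084, 0.129], [0.529, 0.077, 0.12], [0.529, 0.069, 0.119], [0.528, 0.061, 0.13], [0.529, 0.053, 0.103]], [[0.528, 0.098, -0.001], [0.524, 0.085, 0.118], [0.523, 0.077, 0.128], [0.523, 0.069, 0.135], [0.523, 0.061, 0.118], [0.523, 0.053, 0.115]], [[0.518, 0.093, 0.121], [0.518, 0.085, 0.125], [0.518, 0.077, 0.129], [0.518, 0.069, 0.127], [0.518, 0.061, 0.122], [0.518, 0.053, 0.122]]]
lens top [(134, [0.629, 0.374, 0.222]), (140, [0.623, 0.357, 0.231]), (150, [0.615, 0.332, 0.234]), (160, [0.611, 0.311, 0.222]), (172, [0.607, 0.289, 0.193])]
foot [0.62378923 0.28987905 0.0258673 ] [0.58678025 0.34771051 0.02316108] [0.60161821 0.36291204 0.02038702]
```

```bash

python3 -m creep '{"translation":[[-0.55,-0.32,-0.2],[-0.55,-0.32,-0.2],[-0.55,-0.32,-0.2],[-0.55,-0.32,-0.2],[-0.55,-0.32,-0.2]],"turn":[[0,0,0],[0,0,0],[0,0,0],[0,0,0],[0,0,0]],"grip":[1,1,1,1,1]}'
python3 -m creep '{"translation":[[-0.55,-0.32,-0.2],[-0.55,-0.32,-0.2],[-0.55,-0.32,-0.2],[-0.3,-0.6,0],[-0.3,-0.6,0]],"turn":[[0,0,0],[0,0,0],[0,0,0],[0,0,0],[0,0,0]],"grip":[1,1,1,1,1]}'
python3 -m creep '{"translation":[[-0.5,-0.55,0],[-0.5,-0.55,0],[0,0,0]],"turn":[[0,0,0],[0,0,0],[0,0,0]],"grip":[1,1,1]}'
python3 -c "
from h import *
snap('wrist','w1')"
```

```text
time_s: 0.78
tool_pos: [0.3369, 0.4547, 0.3029]
tool_rot: [-180.0, -0.0, 166.5]
force: [0.2, 1.0, -0.5]
grip_width: 0.087
grasp_force: 0.0
time_s: 1.4
tool_pos: [0.471, 0.2443, 0.3503]
tool_rot: [-180.0, -0.0, 166.5]
force: [0.5, 0.2, -0.1]
grip_width: 0.0866
grasp_force: 0.0
time_s: 1.78
tool_pos: [0.5296, 0.1354, 0.3506]
tool_rot: [-179.9, 0.1, 165.9]
force: [-0.1, 0.3, 0.0]
grip_width: 0.0869
grasp_force: 0.0
```

View pics/w1.png

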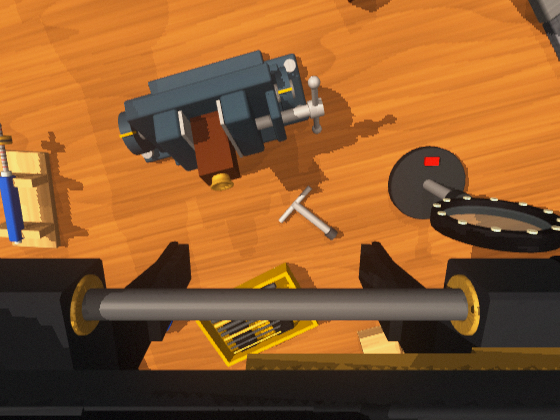

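The wrist view shows the brass bush at (222,182), the gauge handle at the left edge (10,205), and the lens rim around (500,222).

```bash

python3 -m creep '{"translation":[[-0.33,-0.46,0],[-0.33,-0.46,0],[-0.33,-0.46,0],[-0.33,-0.46,0],[0,0,0]],"turn":[[0,0,0],[0,0,0],[0,0,0],[0,0,0],[0,0,0]],"grip":[1,1,1,1,1]}'
python3 -c "
from h import *
snap('wrist','w2')"
```

```text
time_s: 2.45
tool_pos: [0.5963, -0.0287, 0.35]
tool_rot: [-179.9, -0.0, 166.2]
force: [0.1, 1.4, -0.6]
grip_width: 0.0872
grasp_force: 0.0
```

View pics/w2.png

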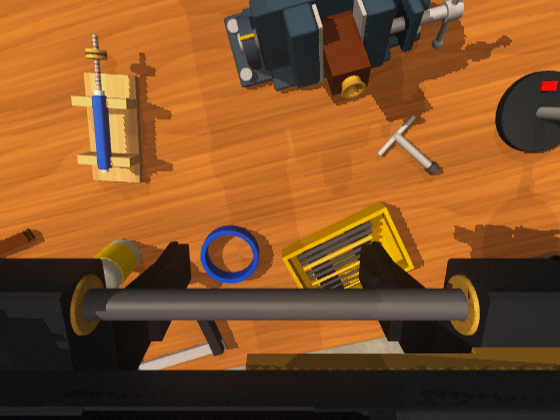

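The second wrist view shows the gauge handle at (101,130) with the rod tip at (96,37), and the bush mouth at (352,86).

```bash
python3 - <<'E'
from h import *
c=dict(np.load("pics/w2.npz")); H=hsv(c)
m=((H[...,0]>105)&(H[...,0]<128)&(H[...,1]>140)&(H[...,2]>60)).astype(np.uint8); m[:80]=0;m[185:]=0;m[:,:80]=0;m[:,125:]=0
cn=max(cv2.findContours(m,0,2)[0],key=cv2.contourArea); r=cv2.minAreaRect(cn); print(r)
b=cv2.boxPoints(r); print(b)
W=np.array([plane(c,u,v,.050)[:2] for u,v in b]); print("ctr",W.mean(0)); print(W)
tip=plane(c,96,35,.043); print("tip",tip)
# ends
s=b[np.argsort(b[:,1])]; e0=plane(c,*s[:2].mean(0),.05); e1=plane(c,*s[2:].mean(0),.05); d=e0-e1
print("len",np.linalg.norm(d),"yaw",np.degrees(np.arctan2(d[1],d[0])), "tip yaw",np.degrees(np.arctan2(*(tip-e1)[1::-1])))
for n,box in (("w1",(200,245,165,195)),("w2",(325,380,65,110))):
    c=dict(np.load(f"pics/{n}.npz")); H=hsv(c)
    u0,u1,v0,v1=box
    m=((H[...,0]>17)&(H[...,0]<32)&(H[...,1]>120)).astype(np.uint8)[v0:v1,u0:u1]
    cs=cv2.findContours(m,0,1)[0]; k=max(cs,key=cv2.contourArea)+[u0,v0]
    x,y,w,h=cv2.boundingRect(k); print(n,"brass",len(k),cv2.contourArea(k),(x,y,w,h),cv2.fitEllipse(k))
    o=c["frame"][v0-10:v1+10,u0-15:u1+15,::-1]; o=cv2.resize(o,None,fx=7,fy=7,interpolation=cv2.INTER_CUBIC); cv2.imwrite(f"pics/{n}b.png",o)
a=cv2.imread("pics/w1b.png");b=cv2.imread("pics/w2b.png"); 
b=cv2.resize(b,(int(b.shape[1]*a.shape[0]/b.shape[0]),a.shape[0])); o=np.hstack([a,b]); print(a.shape,o.shape); cv2.imwrite("pics/bb.png",cv2.resize(o,(800,int(o.shape[0]*800/o.shape[1]))))
E
```

```text
((98.91065216064453, 132.04367065429688), (72.76361846923828, 9.344768524169922), 85.76361083984375)
[[ 91.56345   96.106415]
 [100.88268   95.41611 ]
 [106.25785  167.98093 ]
 [ 96.93862  168.67123 ]]
ctr [ 0.50661002 -0.24355031]
[[ 0.46113897 -0.23521078]
 [ 0.46316131 -0.22341931]
 [ 0.55211581 -0.25152168]
 [ 0.55002398 -0.26404947]]
tip [ 0.39455592 -0.20576852  0.043     ]
len 0.09336641082099142 yaw 162.24598635031919 tip yaw 161.61655485140548
w1 brass 74 151.0 (211, 173, 21, 17) ((219.9087371826172, 181.518310546875), (15.40446949005127, 18.481964111328125), 100.14422607421875)
w2 brass 122 230.0 (341, 75, 24, 23) ((351.89129638671875, 86.40753936767578), (19.731019973754883, 21.111522674560547), 47.48272705078125)
(350, 525, 3) (350, 982, 3)
```

View pics/bb.png

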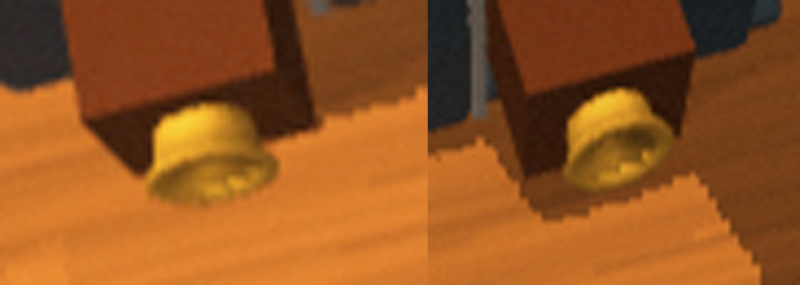

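The bush crops show the mouth ellipse centred at about full-image pixels (222.2,186.2) in w1 and (353.6,90.3) in w2.

```bash
python3 - <<'E'
from h import *
from cell import env
A=[dict(np.load(f"pics/{n}.npz")) for n in ("w1","w2")]
px=[(222.2,186.2),(353.6,90.3)]
Ps=[c["K"]@np.c_[cam(c)[1],cam(c)[2]] for c in A]
X=cv2.triangulatePoints(Ps[0],Ps[1],np.array(px[0]),np.array(px[1])); X=(X[:3]/X[3]).ravel(); print("mouth",X)
for c,p in zip(A,px): print(proj(c,X)-p)
for n in("top","side"):
    print(n,proj(dict(np.load(f"pics/{n}0.npz")),X))
o=env.get_obs(); p,r=o["tool_pos"],o["tool_rot"]; print(p,r)
print(rows(p,r,[.5066,-.2436,.12],[180,0,162]))
E
```

```text
mouth [0.53114242 0.07240401 0.12562578]
[-0.15780313 -0.21368108]
[0.16961153 0.23263309]
top [259.59945283 217.0105858 ]
side [276.26027955 207.24825583]
[ 0.59605523 -0.02581207  0.35001082] [ 1.79996952e+02 -6.01877616e-02  1.66429575e+02]
(array([ 0.44517947, -2.90887281,  2.8754498 ]), array([ 3.99693818e-06, -3.34864357e-04,  2.46087380e-02]))
```

```bash

python3 -m creep '{"translation":[[0.055,-0.364,0.36],[0.055,-0.364,0.36],[0.055,-0.364,0.36],[0.055,-0.364,0.36],[0.055,-0.364,0.36]],"turn":[[0,0,0.005],[0,0,0.005],[0,0,0.005],[0,0,0.005],[0,0,0.005]],"grip":[1,1,1,1,1]}'
python3 -m creep '{"translation":[[0.055,-0.364,0.36],[0.055,-0.364,0.36],[0.055,-0.364,0.36],[0,0,0],[0,0,0]],"turn":[[0,0,0],[0,0,0],[0,0,0],[0,0,0],[0,0,0]],"grip":[1,1,1,1,1]}'
python3 - <<'E'
from h import *
from cell import env
c=snap('wrist','w3'); H=hsv(c)
o=env.get_obs(); p,r=o["tool_pos"],o["tool_rot"]; print(p,r)
print("tcp px",proj(c,p),proj(c,[.5066,-.2436,.052]))
m=((H[...,0]>105)&(H[...,0]<128)&(H[...,1]>140)&(H[...,2]>60)).astype(np.uint8); m[:,:200]=0;m[:,350:]=0
cn=max(cv2.findContours(m,0,2)[0],key=cv2.contourArea); R=cv2.minAreaRect(cn); b=cv2.boxPoints(R); print(R)
s=b[np.argsort(b[:,1])]; e0=plane(c,*s[:2].mean(0),.05); e1=plane(c,*s[2:].mean(0),.05); d=e0-e1
print(e0,e1,np.linalg.norm(d),np.degrees(np.arctan2(d[1],d[0])))
E
```

```text
time_s: 3.12
tool_pos: [0.5365, -0.1578, 0.2056]
tool_rot: [179.9, -0.0, 162.2]
force: [-1.3, -0.2, 0.5]
grip_width: 0.0869
grasp_force: 0.0
time_s: 3.75
tool_pos: [0.4983, -0.237, 0.1205]
tool_rot: [179.9, 0.0, 162.2]
force: [0.2, 1.6, -0.2]
grip_width: 0.0872
grasp_force: 0.0
[ 0.49868135 -0.23715163  0.12091326] [1.79919467e+02 8.23956412e-02 1.62202650e+02]
tcp px [275.5564952  261.22107657] [269.74138549 229.87268373]
((269.51861572265625, 224.4872589111328), (125.17771911621094, 18.373563766479492), 89.2838363647461)
[ 0.46070414 -0.22941307  0.05      ] [ 0.55109524 -0.25764429  0.05      ] 0.09469716530239118 162.65521909214877
```

View pics/w3.png

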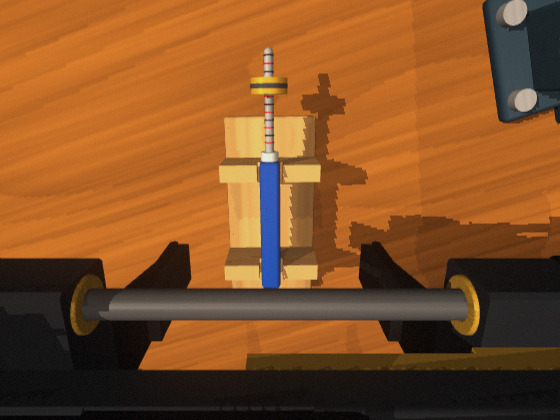

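The gauge lies aligned between the fingers: handle centre at (270,225), collar at (269,86), tip at (268,47). Lowering and gripping.

```bash

python3 -m creep '{"translation":[[-0.037,-0.016,0.4],[-0.037,-0.016,0.4],[-0.037,-0.016,0.4],[0,0,0],[0,0,0]],"turn":[[0,0,0],[0,0,0],[0,0,0],[0,0,0],[0,0,0]],"grip":[1,1,1,1,1]}'
python3 -m creep '{"translation":[[0,0,0],[0,0,0],[0,0,0],[0,0,0],[0,0,0]],"turn":[[0,0,0],[0,0,0],[0,0,0],[0,0,0],[0,0,0]],"grip":[0,0,0,0,0]}' 45
python3 -m creep '{"translation":[[0,0,0],[0,0,0],[0,0,0],[0,0,0],[0,0,0]],"turn":[[0,0,0],[0,0,0],[0,0,0],[0,0,0],[0,0,0]],"grip":[0,0,0,0,0]}' 45
```

```text
time_s: 4.42
tool_pos: [0.5057, -0.2455, 0.0257]
tool_rot: [180.0, 0.1, 162.1]
force: [0.0, -0.5, 0.2]
grip_width: 0.0872
grasp_force: 0.0
time_s: 5.05
tool_pos: [0.5041, -0.246, 0.0242]
tool_rot: [180.0, 0.0, 162.0]
force: [-0.7, -0.2, 0.9]
grip_width: 0.0451
grasp_force: 0.0
time_s: 5.68
tool_pos: [0.5046, -0.2444, 0.0241]
tool_rot: [179.9, -0.0, 162.1]
force: [1.2, 5.5, 1.0]
grip_width: 0.0131
grasp_force: 45.0
```

```bash

python3 -m creep '{"translation":[[0,0,-0.2],[0,0,-0.5],[0,0,-0.6],[0,0,-0.6],[0,0,-0.6]],"turn":[[0,0,0],[0,0,0],[0,0,0],[0,0,0],[0,0,0]],"grip":[0,0,0,0,0]}'
python3 -m creep '{"translation":[[-0.08,0.55,0],[-0.08,0.6,-0.1],[-0.08,0.6,-0.1],[-0.08,0.6,-0.1],[-0.08,0.6,0]],"turn":[[0,0,-0.02],[0,0,-0.02],[0,0,-0.02],[0,0,-0.02],[0,0,-0.02]],"grip":[0,0,0,0,0]}'
python3 -m creep '{"translation":[[-0.3,0.3,0],[-0.3,0.3,0],[0,0,0],[0,0,0]],"turn":[[0,0,0],[0,0,0],[0,0,0],[0,0,0]],"grip":[0,0,0,0]}'
python3 -c "
from h import *
c=snap('wrist','w4')
cv2.imwrite('pics/w4c.png',cv2.resize(c['frame'][:290,160:460,::-1],None,fx=2,fy=2,interpolation=cv2.INTER_CUBIC))
from cell import env
o=env.get_obs();print(o['tool_pos'],o['tool_rot'],proj(c,[.531,.072,.126]))"
```

```text
time_s: 6.3
tool_pos: [0.5031, -0.2481, 0.2265]
tool_rot: [-179.9, 0.1, 161.8]
force: [0.5, 0.7, -1.2]
grip_width: 0.0137
grasp_force: 45.0
time_s: 6.92
tool_pos: [0.5799, -0.0219, 0.2497]
tool_rot: [-179.9, 0.2, 179.9]
force: [1.1, -0.3, -1.2]
grip_width: 0.0135
grasp_force: 45.0
time_s: 7.42
tool_pos: [0.6268, 0.0247, 0.2484]
tool_rot: [-179.9, 0.0, 179.9]
force: [0.6, 0.6, -1.0]
grip_width: 0.0137
grasp_force: 45.0
[0.62669421 0.02456656 0.24856427] [-1.79904607e+02  1.80978257e-02  1.79824913e+02] [337.20182438  75.76778104]
```

View pics/w4c.png

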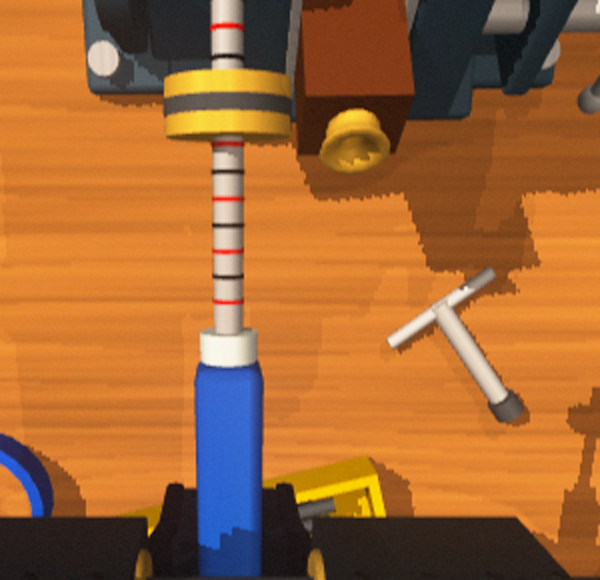

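The crop shows the bush mouth at about (355,151), i.e. full-image (337.5,75.5), matching the triangulated point. The brown blank's top face spans crop (303–413, 0–93).

```bash
python3 - <<'E'
from h import *
X0=np.array([.5311,.0724,.1256])
for n in("w1","w2","w4"):
    c=dict(np.load(f"pics/{n}.npz")); H=hsv(c); P=cloud(c)
    d=np.linalg.norm(P-X0,axis=-1)
    m=((H[...,0]<11)&(H[...,1]>130)&(H[...,2]>70)&(d<.12)&(P[...,2]>.05)).astype(np.uint8)
    k,l,s,_=cv2.connectedComponentsWithStats(m); i=1+np.argmax(s[1:,4]); m=(l==i).astype(np.uint8)
    e=cv2.erode(m,np.ones((3,3)))>0; q=P[e]; q0=q.mean(0)
    U,S,V=np.linalg.svd(q-q0,full_matrices=False); nn=V[2]*np.sign(V[2][2])
    res=(q-q0)@nn; print(n,len(q),"normal",nn.round(4),"std",res.std().round(4),"tilt from vert",np.degrees(np.arccos(nn[2])).round(2),"ctr",q0.round(4))
    # face edges on plane
    cn=cv2.findContours(m,0,1)[0]; cn=max(cn,key=cv2.contourArea)[:,0]
    W=[]
    for u,v in cn:
        o,dd=ray(c,u,v); W.append(o+dd*((q0-o)@nn)/(dd@nn))
    W=np.array(W); ax=V[0]*np.sign(V[0][0]); 
    ex=np.cross([0,1,0],nn); ex/=np.linalg.norm(ex); ey=np.cross(nn,ex)
    a=(W-q0)@ex; b=(W-q0)@ey; sel=(a>np.quantile(a,.2)) & (a<np.quantile(a,.75))
    for s_ in (1,-1):
        w=sel&(b*s_>0); 
        f=np.polyfit(a[w],b[w],1); r=abs(np.polyval(f,a[w])-b[w]); w2=np.where(w)[0][r<.002]; f=np.polyfit(a[w2],b[w2],1)
        D=ex+f[0]*ey; D/=np.linalg.norm(D); print("  edge",s_,f.round(4),"dir",D.round(3),"from vert",np.degrees(np.arccos(abs(D[2]))).round(1),"yaw",np.degrees(np.arctan2(D[1],D[0])).round(1))
    print("  mouth along normal",((X0-q0)@nn).round(4),"lateral",((X0-q0)@ey).round(4))
E
```

```text
w1 1408 normal [-0.5579 -0.0092  0.8298] std 0.0007 tilt from vert 33.92 ctr [0.483  0.0712 0.113 ]
  edge 1 [0.1359 0.0183] dir [0.822 0.135 0.554] from vert 56.4 yaw 9.3
  edge -1 [-0.0231 -0.0189] dir [ 0.83  -0.023  0.558] from vert 56.1 yaw -1.6
  mouth along normal -0.0164 lateral 0.001
w2 1163 normal [-0.5571 -0.0053  0.8305] std 0.0006 tilt from vert 33.85 ctr [0.486  0.0744 0.1153]
  edge 1 [0.01   0.0166] dir [0.83  0.01  0.557] from vert 56.1 yaw 0.7
  edge -1 [-0.5061 -0.0173] dir [ 0.742 -0.452  0.495] from vert 60.3 yaw -31.3
  mouth along normal -0.0165 lateral -0.0021
w4 1593 normal [-0.558  -0.0079  0.8298] std 0.0005 tilt from vert 33.92 ctr [0.4943 0.0718 0.1208]
  edge 1 [0.0152 0.0192] dir [0.83  0.015 0.558] from vert 56.1 yaw 1.0
  edge -1 [-0.039  -0.0208] dir [ 0.829 -0.039  0.557] from vert 56.1 yaw -2.7
  mouth along normal -0.0165 lateral 0.0004
```

```bash
python3 - <<'E'
from h import *
from cell import env
c=dict(np.load("pics/w4.npz")); P=cloud(c); o=env.get_obs(); p=o["tool_pos"]; R=Ro.from_euler('xyz',o["tool_rot"],degrees=True)
T=R.inv().apply((P-p).reshape(-1,3)).reshape(P.shape)
for (v0,v1) in ((70,90),(90,110),(110,130),(130,150),(150,164)):
    q=T[v0:v1,262:290]; m=(q[...,2]<0.01); q=q[m]; s=q[:,2]<np.quantile(q[:,2],.5)+.002
    print(v0,"x",q[:,0].mean().round(4),"y mid",((q[:,1].min()+q[:,1].max())/2).round(4),"w",np.ptp(q[:,1]).round(4),"top z",np.quantile(q[:,2],.1).round(4))
for v0,v1 in((190,215),(215,240)):
    q=T[v0:v1,250:300]; q=q[q[...,2]<0.01]; print("handle x",q[:,0].mean(),"y",(q[:,1].min()+q[:,1].max())/2,np.ptp(q[:,1]),"z",np.median(q[:,2]))
col=T[35:68,262:290]; q=col[col[...,2]<-.022]; print("collar x",q[:,0].min(),q[:,0].max(),"z",np.quantile(q[:,2],.05),len(q))
H=hsv(c); b=(H[...,0]>105)&(H[...,0]<128)&(H[...,1]>140)&(T[...,2]<0)&(abs(T[...,1])<.02); print("handle front x",T[b][:,0].max())
c=dict(np.load("pics/w3.npz"));tp=plane(c,268,46,.043);
print("tip rel grasp TCP in tool x:",Ro.from_euler('xyz',[180,0,162.1],degrees=True).inv().apply(tp-[.5046,-.2444,.0241]))
E
```

```text
70 x 0.0861 y mid -0.0005 w 0.011 top z -0.0215
90 x 0.0786 y mid -0.0012 w 0.006 top z -0.0217
110 x 0.0711 y mid -0.0012 w 0.006 top z -0.0217
130 x 0.0635 y mid -0.0011 w 0.0061 top z -0.0216
150 x 0.0566 y mid -0.0009 w 0.0058 top z -0.0218
handle x 0.039278207529852276 y -0.0008845159272110031 0.014057965187950022 z -0.026813496647271465
handle x 0.02864415196839509 y -0.0009070716885938922 0.013563969907240524 z -0.026976996038628402
collar x 0.07883248395884507 0.10005371710152049 z -0.030941530408172893 919
handle front x 0.07883248395884507
tip rel grasp TCP in tool x: [ 0.11884167  0.00040884 -0.0189    ]
```

```bash
cat > plan.py <<'E'
from h import *
from cell import env
M=np.array([.5311,.0724,.1256]); th=np.radians(56.1); ya=np.radians(.4)
a=np.array([np.sin(th)*np.cos(ya),np.sin(th)*np.sin(ya),np.cos(th)])
x=-a; y=np.cross([0,0,1],a); y/=np.linalg.norm(y); z=np.cross(x,y)
RT=Ro.from_matrix(np.c_[x,y,z]); TIP=np.array([.119,-.001,-.0187])
def plan(dist):
    o=env.get_obs(); p=o["tool_pos"]; r=o["tool_rot"]
    A=Ro.from_euler('xyz',r,degrees=True)
    tip=p+A.apply(TIP); e=tip-M
    print("tip from mouth: along",e@a*1000,"lat y",e@y*1000,"lat z",e@z*1000,"ang err",(A.inv()*RT).as_rotvec(degrees=True).round(2))
    t=M+dist*a-RT.apply(TIP); print("shift",(A.inv().apply(t-p)/.08).round(3),"turn",((A.inv()*RT).as_rotvec()/np.pi).round(4),"F in tool",A.inv().apply(o["force"]).round(1))
E
python3 -c "
from plan import *
plan(.03)"
python3 -m creep '{"translation":[[0,0,0],[0,0,0],[0,0,0],[0,0,0],[0,0,0]],"turn":[[0,-0.047,0],[0,-0.047,0],[0,-0.047,0],[0,-0.047,0],[0,0,0]],"grip":[0,0,0,0,0]}'
python3 -c "
from plan import *
plan(.03)"
```

```text
tip from mouth: along 59.27830655097939 lat y -48.273998816483704 lat z -130.80062987449767 ang err [ -0.26 -33.88  -0.53]
shift [-0.479  0.625  0.691] turn [-0.0015 -0.1882 -0.0029] F in tool [0.4 0.  1.3]
time_s: 8.1
tool_pos: [0.6225, 0.0254, 0.2447]
tool_rot: [180.0, 33.5, 179.9]
force: [-0.2, -0.3, -0.5]
grip_width: 0.0139
grasp_force: 45.0
tip from mouth: along 23.10689112724245 lat y -47.704483188775775 lat z -67.6524476086064 ang err [-0.23 -0.44 -0.39]
shift [-0.09   0.611  0.831] turn [-0.0013 -0.0024 -0.0022] F in tool [ 0.4 -0.3  0.3]
```

```bash

python3 -m creep '{"translation":[[-0.03,0.204,0.277],[-0.03,0.204,0.277],[-0.03,0.204,0.277],[0,0,0],[0,0,0]],"turn":[[-0.0013,-0.0024,-0.0022],[0,0,0],[0,0,0],[0,0,0],[0,0,0]],"grip":[0,0,0,0,0]}'
python3 - <<'E'
from plan import *
plan(.03)
c=snap('wrist','w5'); s=snap('side','s5')
print("mouth px",proj(c,M),proj(s,M),"tip",proj(c,M+.03*a))
w=c["frame"][:300,150:400,::-1]; u,v=proj(s,M).astype(int)
q=cv2.resize(s["frame"][v-45:v+30,u-40:u+50,::-1],None,fx=4,fy=4,interpolation=cv2.INTER_CUBIC)
w=cv2.resize(w,None,fx=1.6,fy=1.6); o=np.zeros((480,w.shape[1]+q.shape[1],3),np.uint8); o[:w.shape[0],:w.shape[1]]=w; o[:q.shape[0],w.shape[1]:]=q; print(o.shape); cv2.imwrite("pics/v5.png",o)
E
```

```text
time_s: 8.72
tool_pos: [0.6712, 0.0749, 0.1984]
tool_rot: [-179.9, 34.3, -179.6]
force: [0.0, 0.2, -0.6]
grip_width: 0.0137
grasp_force: 45.0
tip from mouth: along 37.7795237059963 lat y 0.5533182455879414 lat z -0.19459556729404917 ang err [-0.08  0.4  -0.01]
shift [ 0.099 -0.006  0.012] turn [-0.0005  0.0022 -0.0001] F in tool [0.3 0.2 0.5]
mouth px [ 272.32471099 -147.86886217] [276.2758637 207.2562169] tip [272.48776864 -41.3417654 ]
(480, 760, 3)
```

View pics/v5.png

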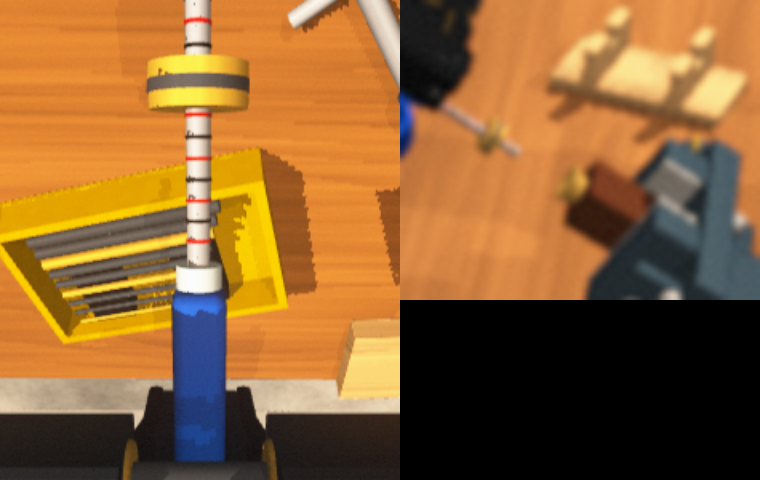

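Wrist view shows the rod straight along tool x with the collar near (198,83). In the side crop the tip at (520,153) and the rod line point at the bush mouth at (573,181). I'll go in gently.

```bash

python3 -m creep '{"translation":[[0.15,-0.006,0.005],[0.15,0,0],[0.1,0,0],[0,0,0]],"turn":[[-0.0005,0.0022,0],[0,0,0],[0,0,0],[0,0,0]],"grip":[0,0,0,0]}'
python3 -c "
from plan import *
plan(.0)"
python3 -m creep '{"translation":[[0.07,0,0],[0.07,0,0],[0.06,0,0],[0,0,0]],"turn":[[0,0,0],[0,0,0],[0,0,0],[0,0,0]],"grip":[0,0,0,0]}'
python3 -c "
from plan import *
plan(-.015)"
```

```text
time_s: 9.32
tool_pos: [0.6427, 0.0757, 0.1782]
tool_rot: [179.9, 33.8, -179.5]
force: [0.5, 0.0, -1.1]
grip_width: 0.0136
grasp_force: 45.0
tip from mouth: along 3.0398738394442355 lat y 1.2749888091911064 lat z -0.2879539112652711 ang err [ 0.12 -0.08  0.08]
shift [ 0.038 -0.018  0.002] turn [ 0.0006 -0.0004  0.0004] F in tool [0.2 0.  1.2]
time_s: 9.82
tool_pos: [0.63, 0.0755, 0.1696]
tool_rot: [179.9, 33.8, -179.5]
force: [0.2, 0.1, -0.1]
grip_width: 0.0136
grasp_force: 45.0
tip from mouth: along -12.375481688653728 lat y 1.197336483229082 lat z -0.14825822972129554 ang err [ 0.1  -0.06  0.07]
shift [ 0.033 -0.017  0.   ] turn [ 0.0005 -0.0003  0.0004] F in tool [-0.2  0.1  0.2]
```

```bash

python3 -m creep '{"translation":[[0.06,-0.006,0],[0.06,0,0],[0.06,0,0],[0,0,0]],"turn":[[0,0,0],[0,0,0],[0,0,0],[0,0,0]],"grip":[0,0,0,0]}'
python3 -c "
from plan import *
plan(-.045)"
python3 -m creep '{"translation":[[0.05,0,0],[0.05,0,0],[0.05,0,0],[0,0,0]],"turn":[[0,0,0],[0,0,0],[0,0,0],[0,0,0]],"grip":[0,0,0,0]}'
python3 -c "
from plan import *
plan(-.045)"
```

```text
time_s: 10.32
tool_pos: [0.6184, 0.0749, 0.1621]
tool_rot: [179.9, 33.9, -179.5]
force: [2.2, -0.8, -0.3]
grip_width: 0.0134
grasp_force: 45.0
tip from mouth: along -26.193395338615936 lat y 0.7175784443839611 lat z -0.26634742350708374 ang err [ 0.11 -0.01  0.05]
shift [ 0.235 -0.011  0.003] turn [ 0.0006 -0.      0.0003] F in tool [-1.6 -0.8  1.5]
time_s: 10.82
tool_pos: [0.6078, 0.0747, 0.1546]
tool_rot: [180.0, 33.8, -179.5]
force: [0.8, -0.5, -0.6]
grip_width: 0.0136
grasp_force: 45.0
tip from mouth: along -39.12580209817726 lat y 0.6063415764102296 lat z -0.1931977900230245 ang err [ 0.08 -0.1   0.06]
shift [ 0.073 -0.009 -0.   ] turn [ 0.0005 -0.0006  0.0003] F in tool [-0.3 -0.5  0.9]
```

```bash

python3 -m creep '{"translation":[[0.04,0,0],[0.02,0,0],[0,0,0]],"turn":[[0,0,0],[0,0,0],[0,0,0]],"grip":[0,0,0]}'
python3 -c "
from plan import *
plan(-.05)"
python3 -m creep '{"translation":[[0.025,0,0],[0,0,0]],"turn":[[0,0,0],[0,0,0]],"grip":[0,0]}'
python3 -c "
from plan import *
plan(-.05)"
```

```text
time_s: 11.2
tool_pos: [0.6044, 0.0748, 0.1525]
tool_rot: [179.9, 33.9, -179.5]
force: [1.3, -0.5, -0.1]
grip_width: 0.0137
grasp_force: 45.0
tip from mouth: along -43.167251281120336 lat y 0.6914546080751508 lat z -0.20247876231047804 ang err [ 0.09 -0.04  0.06]
shift [ 0.085 -0.01   0.002] turn [ 0.0005 -0.0002  0.0003] F in tool [-1.1 -0.5  0.8]
time_s: 11.45
tool_pos: [0.6027, 0.0747, 0.1513]
tool_rot: [179.9, 33.9, -179.5]
force: [1.3, -1.3, 0.4]
grip_width: 0.0135
grasp_force: 45.0
tip from mouth: along -45.150964118590515 lat y 0.670233767192204 lat z -0.17889812664497823 ang err [ 0.09 -0.04  0.06]
shift [ 0.06  -0.01   0.001] turn [ 0.0005 -0.0002  0.0003] F in tool [-1.3 -1.3  0.4]
```

```bash

for i in 1; do python3 -m creep '{"translation":[[0.025,0,0],[0,0,0]],"turn":[[0,0,0],[0,0,0]],"grip":[0,0]}' | grep -E "tool_pos|force:"; done
python3 -c "
from plan import *
plan(-.05)"
python3 -m creep '{"translation":[[0.025,0,0],[0,0,0]],"turn":[[0,0,0],[0,0,0]],"grip":[0,0]}' | grep -E "tool_pos|force:"
python3 -c "
from plan import *
plan(-.05)"
python3 -m creep '{"translation":[[0.02,0,0],[0,0,0]],"turn":[[0,0,0],[0,0,0]],"grip":[0,0]}' | grep -E "tool_pos|force:"
python3 -c "
from plan import *
plan(-.05)"
```

```text
tool_pos: [0.601, 0.0747, 0.1502]
force: [1.1, -0.6, -0.0]
grasp_force: 45.0
tip from mouth: along -47.236009028256035 lat y 0.6710229414183926 lat z -0.20415158941825984 ang err [ 0.09 -0.04  0.06]
shift [ 0.034 -0.01   0.001] turn [ 0.0005 -0.0002  0.0003] F in tool [-0.8 -0.6  0.6]
tool_pos: [0.5993, 0.0747, 0.149]
force: [2.6, -0.1, -0.9]
grasp_force: 45.0
tip from mouth: along -49.276834779650265 lat y 0.6604358569327573 lat z -0.18899964408807865 ang err [ 0.09 -0.05  0.05]
shift [ 0.009 -0.01   0.001] turn [ 0.0005 -0.0003  0.0003] F in tool [-1.6 -0.1  2.2]
tool_pos: [0.598, 0.0747, 0.1482]
force: [2.7, -0.2, -0.2]
grasp_force: 45.0
tip from mouth: along -50.79718339620096 lat y 0.640581743239735 lat z -0.19869251244394817 ang err [ 0.09 -0.04  0.06]
shift [-0.01  -0.01   0.001] turn [ 0.0005 -0.0002  0.0003] F in tool [-2.1 -0.3  1.7]
```

```bash

python3 -m creep '{"translation":[[0.02,0,0],[0,0,0]],"turn":[[0,0,0],[0,0,0]],"grip":[0,0]}' | grep -E "tool_pos|force:"
python3 -c "
from plan import *
plan(-.05)"
python3 -m creep '{"translation":[[0.02,0,0],[0,0,0]],"turn":[[0,0,0],[0,0,0]],"grip":[0,0]}' | grep -E "tool_pos|force:"
python3 -c "
from plan import *
plan(-.05)"
```

```text
tool_pos: [0.5976, 0.0749, 0.1483]
force: [4.6, -0.4, 1.1]
grasp_force: 45.0
tip from mouth: along -51.147795578336506 lat y 0.8507877036014504 lat z -0.2620212566899557 ang err [0.13 0.08 0.05]
shift [-0.014 -0.013  0.005] turn [0.0007 0.0005 0.0003] F in tool [-4.4 -0.4  1.7]
tool_pos: [0.5973, 0.0751, 0.1485]
force: [5.2, -0.8, 2.0]
grasp_force: 45.0
tip from mouth: along -51.348561346583686 lat y 1.0381726806117189 lat z -0.3138250944987065 ang err [0.16 0.22 0.05]
shift [-0.016 -0.015  0.01 ] turn [0.0009 0.0012 0.0003] F in tool [-5.4 -0.8  1.2]
```

```bash

python3 -m creep '{"translation":[[0.03,0,0],[0.02,0,0],[0,0,0]],"turn":[[0,0,0],[0,0,0],[0,0,0]],"grip":[0,0,0]}' | grep -E "tool_pos|force:"
python3 -c "
from plan import *
plan(-.05)"
python3 -m creep '{"translation":[[0.02,0,0],[0,0,0],[0,0,0]],"turn":[[0,0,0],[0,0,0],[0,0,0]],"grip":[0,0,0]}' | grep -E "tool_pos|force:"
python3 -c "
from plan import *
plan(-.05)"
```

```text
tool_pos: [0.5966, 0.0755, 0.1491]
force: [10.6, -1.2, 4.9]
grasp_force: 45.0
tip from mouth: along -51.66673841167103 lat y 1.4433854559926773 lat z -0.49772765271968744 ang err [0.26 0.57 0.05]
shift [-0.018 -0.02   0.021] turn [0.0014 0.0032 0.0003] F in tool [-11.5  -1.3   1.9]
tool_pos: [0.5964, 0.0757, 0.1495]
force: [11.2, -1.4, 4.8]
grasp_force: 45.0
tip from mouth: along -51.72039100659253 lat y 1.628464911027113 lat z -0.5884138898392223 ang err [0.29 0.72 0.05]
shift [-0.018 -0.023  0.026] turn [0.0016 0.004  0.0003] F in tool [-12.   -1.5   2.4]
```

```bash

python3 -m creep '{"translation":[[-0.06,0,0],[-0.08,0,0],[-0.1,0,0],[-0.12,0,0],[0,0,0]],"turn":[[0,0,0],[0,0,0],[0,0,0],[0,0,0],[0,0,0]],"grip":[0,0,0,0,0]}' | grep -E "tool_pos|force:"
python3 -c "
from plan import *
plan(-.01)"
python3 -m creep '{"translation":[[-0.12,0,0],[-0.12,0,0],[-0.14,0,0],[-0.14,0,0],[-0.14,0,0]],"turn":[[0,0,0],[0,0,0],[0,0,0],[0,0,0],[0,0,0]],"grip":[0,0,0,0,0]}' | grep -E "tool_pos|force:"
python3 -m creep '{"translation":[[-0.2,0,0],[-0.2,0,0],[0,0,0]],"turn":[[0,0,0],[0,0,0],[0,0,0]],"grip":[0,0,0]}' | grep -E "tool_pos|force:"
python3 - <<'E'
from plan import *
plan(.05)
c=snap('wrist','w6'); P=cloud(c); o=env.get_obs(); R=Ro.from_euler('xyz',o["tool_rot"],degrees=True)
T=R.inv().apply((P-o["tool_pos"]).reshape(-1,3)).reshape(P.shape); H=hsv(c)
q=T[:180,255:295]; q=q[(q[...,2]<-.0245)&(q[...,0]>.05)]; print("collar x",q[:,0].min(),q[:,0].max(),len(q),np.quantile(q[:,2],.05))
b=(H[...,0]>105)&(H[...,0]<128)&(H[...,1]>140)&(T[...,2]<0)&(abs(T[...,1])<.02)&(T[...,0]>0)&(T[...,0]<.06); print("handle front x",T[b][:,0].max())
c=dict(np.load("pics/w4.npz")); 
H=hsv(c);P=cloud(c);R=Ro.from_euler('xyz',[-179.9,0.02,179.82],degrees=True);T=R.inv().apply((P-[.6267,.0246,.2486]).reshape(-1,3)).reshape(P.shape)
b=(H[...,0]>105)&(H[...,0]<128)&(H[...,1]>140)&(T[...,2]<0)&(abs(T[...,1])<.02)&(T[...,0]>0)&(T[...,0]<.06); print("handle front x before",T[b][:,0].max())
E
```

```text
tool_pos: [0.6155, 0.075, 0.1599]
force: [0.3, 0.8, -0.6]
grasp_force: 45.0
tip from mouth: along -29.823643672997584 lat y 0.8753562469964569 lat z -0.09635890211719167 ang err [ 0.09 -0.    0.04]
shift [-0.248 -0.013  0.001] turn [ 0.0005 -0.      0.0002] F in tool [0.1 0.8 0.7]
tool_pos: [0.6595, 0.0752, 0.1895]
force: [-0.5, -0.6, -1.7]
grasp_force: 45.0
tool_pos: [0.6866, 0.0754, 0.208]
force: [-0.1, -0.5, -0.4]
grasp_force: 45.0
tip from mouth: along 56.040427263849644 lat y 0.8125677241934247 lat z -0.17242969466125163 ang err [0.09 0.09 0.03]
shift [ 0.076 -0.011  0.004] turn [0.0005 0.0005 0.0002] F in tool [ 0.3 -0.5  0.3]
collar x 0.05036063035504973 0.07817078940875287 1149 -0.0312638836779746
handle front x 0.045422297276032725
handle front x before 0.046216729476159804
```

```bash
python3 - <<'E'
from h import *
for n in("w1","w2","top0","side0"):
    c=dict(np.load(f"pics/{n}.npz"));P=cloud(c)
    m=(abs(P[...,0]-.622)<.09)&(abs(P[...,1]-.345)<.09)&(P[...,2]>.118)&(P[...,2]<.245); q=P[m]
    if len(q)<20: print(n,len(q)); continue
    xy=q[:,:2]; u=np.linalg.svd(xy-xy.mean(0),full_matrices=False)[2][0]; u*=np.sign(u[1]); nrm=np.array([u[1],-u[0]])
    s=xy@u; t=xy@nrm; lo,hi=np.quantile(s,[.003,.997]); tl,th=np.quantile(t,[.01,.99])
    print(n,len(q),"ydir",u,"yaw",np.degrees(np.arctan2(nrm[1],nrm[0])),"ctr",(lo+hi)/2*u+(tl+th)/2*nrm,"span",hi-lo,th-tl,"z",q[:,2].min(),q[:,2].max())
    m=(P[...,2]>.008)&(P[...,2]<.03)&(abs(P[...,0]-.622)<.09)&(abs(P[...,1]-.345)<.09)&(c["frame"].max(-1)<110)
    q=P[m]; 
    if len(q)>20: print("  foot bbox mid",(q.min(0)+q.max(0))/2,np.ptp(q,axis=0))
E
```

```text
w1 5712 ydir [0.20117446 0.97955543] yaw -11.605646415476368 ctr [0.62217319 0.34036877] span 0.11367239512986527 0.018722928935468897 z 0.11832664580854457 0.23536075781640559
  foot bbox mid [0.6234911  0.34113316 0.01761468] [0.1072022  0.10805836 0.01880127]
w2 0
top0 459 ydir [0.20228676 0.97932633] yaw -11.670714724194044 ctr [0.6233549  0.34067153] span 0.11260426336266871 0.019725954359557263 z 0.11895345390470256 0.23797359679586633
  foot bbox mid [0.62557092 0.34271424 0.01716921] [0.10564509 0.10828533 0.01739619]
side0 1097 ydir [0.25136621 0.96789205] yaw -14.558372141213335 ctr [0.62118544 0.34520734] span 0.11564321052508764 0.018575538066002872 z 0.11820607314650122 0.23744999085766866
  foot bbox mid [0.62191797 0.34602053 0.01883063] [0.10772416 0.10780464 0.02164649]
```

```bash

python3 -m creep '{"translation":[[0,0,-0.35],[0,0,-0.35],[0,0,-0.35],[0,0,-0.35],[0,0,0]],"turn":[[0,0.047,0],[0,0.047,0],[0,0.047,0],[0,0.047,0],[0,0,0]],"grip":[0,0,0,0,0]}'
python3 -m creep '{"translation":[[0.4,0.4,-0.1],[0.4,0.4,-0.1],[0.4,0.4,-0.1],[0.4,0.4,-0.1],[0,0,0]],"turn":[[0,0,0],[0,0,0],[0,0,0],[0,0,0],[0,0,0]],"grip":[0,0,0,0,0]}'
python3 - <<'E'
from h import *
from cell import env
c=snap('wrist','w7'); P=cloud(c)
print(proj(c,[.622,.343,.175]))
m=(abs(P[...,0]-.622)<.09)&(abs(P[...,1]-.345)<.09)&(P[...,2]>.118)&(P[...,2]<.245); q=P[m]
xy=q[:,:2]; u=np.linalg.svd(xy-xy.mean(0),full_matrices=False)[2][0]; u*=np.sign(u[1]); nrm=np.array([u[1],-u[0]])
s=xy@u; t=xy@nrm; lo,hi=np.quantile(s,[.003,.997]); tl,th=np.quantile(t,[.01,.99])
print(len(q),"yaw",np.degrees(np.arctan2(nrm[1],nrm[0])),"ctr",(lo+hi)/2*u+(tl+th)/2*nrm,"span",hi-lo,th-tl,"z",q[:,2].min(),q[:,2].max())
v,w=np.where(m); print("px",v.min(),v.max(),w.min(),w.max())
o=env.get_obs(); R=Ro.from_euler('xyz',o["tool_rot"],degrees=True);T=R.inv().apply((P-o["tool_pos"]).reshape(-1,3)).reshape(P.shape); H=hsv(c)
m=(T[...,2]<-.0245)&(T[...,0]>.053)&(T[...,0]<.12)&(abs(T[...,1])<.016); print("collar",T[m][:,0].min(),np.quantile(T[m][:,0],[.05,.5,.95]),T[m][:,0].max())
E
```

```text
time_s: 15.75
tool_pos: [0.6477, 0.0751, 0.3096]
tool_rot: [-179.9, 0.1, -179.5]
force: [-0.0, -0.4, -1.9]
grip_width: 0.0138
grasp_force: 45.0
time_s: 16.38
tool_pos: [0.5127, 0.2057, 0.3414]
tool_rot: [179.8, 0.1, -179.0]
force: [-0.1, -0.3, -1.6]
grip_width: 0.0132
grasp_force: 45.0
[401.89748522 286.1168972 ]
224 yaw -18.131451329685785 ctr [0.62065998 0.34584787] span 0.10553763293220014 0.019691988345116818 z 0.11848752412191225 0.2286513008705818
px 254 330 353 457
collar 0.05309716643903785 [0.059001   0.06674812 0.08044351] 0.0804435055135218
```

View pics/w7.png

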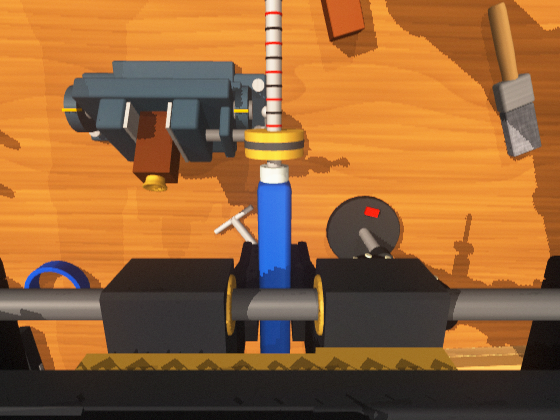

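The view shows the collar pushed well up the rod, at rows 130–160 near the ferrule, and the foot at (362,232). The lens is hidden behind the gripper. Turning the gauge across the lens while high up.

```bash

python3 -m creep '{"translation":[[0,0,0],[0,0,0],[0,0,0],[0,0,0],[0,0,0]],"turn":[[0,0,0.052],[0,0,0.052],[0,0,0.052],[0,0,0.052],[0,0,0.052]],"grip":[0,0,0,0,0]}' | grep tool_
python3 -m creep '{"translation":[[0,0,0],[0,0,0],[0,0,0],[0,0,0],[0,0,0]],"turn":[[0,0,0.052],[0,0,0.052],[0,0,0.052],[0,0,0.052],[0,0,0.052]],"grip":[0,0,0,0,0]}' | grep tool_
python3 -m creep '{"translation":[[0,0,0],[0,0,0]],"turn":[[0,0,0.052],[0,0,0]],"grip":[0,0]}'
cat > fin.py <<'E'
from h import *
from cell import env
def fin(L,yaw,d,z=.175):
    o=env.get_obs(); p,r=o["tool_pos"],o["tool_rot"]; y=np.radians(yaw); xh=np.array([np.cos(y),np.sin(y),0]); yh=np.array([-xh[1],xh[0],0])
    t=np.array([L[0],L[1],z])-d*xh-.093*yh+.001*xh+[0,0,-.0187]
    A=Ro.from_euler('xyz',r,degrees=True); tip=p+A.apply([.119,-.001,-.0187]); col=p+A.apply([.0675,-.001,-.0187])
    for n,w in(("tip",tip),("col",col)):
        e=w-[*L,.175]; print(n,"front",(e@xh).round(4),"lat",(e@yh).round(4),"up",e[2].round(4))
    print("target",t,rows(p,r,t,[180,0,90+yaw]))
E
python3 -c "
from fin import *
fin([.6225,.343],-12.8,.08)
c=snap('wrist','w8')"
```

```text
tool_pos: [0.5164, 0.1998, 0.3405]
tool_rot: [180.0, 0.0, 133.2]
tool_pos: [0.5164, 0.1998, 0.3405]
tool_rot: [180.0, 0.0, 86.4]
time_s: 17.92
tool_pos: [0.5163, 0.2001, 0.3407]
tool_rot: [180.0, -0.0, 77.5]
force: [0.1, 0.2, -0.7]
grip_width: 0.0135
grasp_force: 45.0
tip front -0.0736 lat -0.0438 up 0.1844
col front -0.0733 lat -0.0953 up 0.1844
target [0.52485919 0.26981344 0.1563    ] (array([ 0.87318755, -0.08482181,  2.30529679]), array([ 1.38246450e-04, -2.90305295e-05,  1.75120654e-03]))
```

```bash

python3 -m creep '{"translation":[[0.175,-0.017,0.46],[0.175,-0.017,0.46],[0.175,-0.017,0.46],[0.175,-0.017,0.46],[0.175,-0.017,0.46]],"turn":[[0,0,0.0017],[0,0,0],[0,0,0],[0,0,0],[0,0,0]],"grip":[0,0,0,0,0]}' | grep tool_
python3 -m creep '{"translation":[[0,0.15,0],[0,0.15,0],[0,0.15,0],[0,0,0],[0,0,0]],"turn":[[0,0,0],[0,0,0],[0,0,0],[0,0,0],[0,0,0]],"grip":[0,0,0,0,0]}'
python3 - <<'E'
from fin import *
fin([.6225,.343],-12.8,.042)
s=snap('side','s9'); t=snap('top','t9')
for n,c in(("side",s),("top",t)):
    P=cloud(c); m=(abs(P[...,0]-.622)<.09)&(abs(P[...,1]-.345)<.09)&(P[...,2]>.1)&(P[...,2]<.24)
    print(n,m.sum(),proj(c,[.6225,.343,.175]))
u,v=proj(s,[.6,.33,.18]).astype(int); a=cv2.resize(s["frame"][v-50:v+50,u-50:u+50,::-1],None,fx=4,fy=4,interpolation=cv2.INTER_CUBIC)
u,v=proj(t,[.6,.33,.18]).astype(int); b=cv2.resize(t["frame"][v-50:v+50,u-50:u+50,::-1],None,fx=4,fy=4,interpolation=cv2.INTER_CUBIC)
cv2.imwrite("pics/v9.png",np.hstack([a,b]))
E
```

```text
tool_pos: [0.5252, 0.2715, 0.1564]
tool_rot: [179.9, -0.1, 77.4]
time_s: 19.23
tool_pos: [0.5604, 0.2637, 0.1585]
tool_rot: [180.0, -0.1, 77.2]
force: [-0.1, -0.9, -1.9]
grip_width: 0.0132
grasp_force: 45.0
tip front -0.0441 lat 0.0279 up 0.0024
col front -0.044 lat -0.0236 up 0.0023
target [0.56191487 0.2613946  0.1563    ] (array([-0.02440103,  0.02512617,  0.02745296]), array([ 0.00022573, -0.00053008,  0.00010584]))
side 1687 [220.70791835 255.18105166]
top 8 [152.20086205 180.9674446 ]
```

View pics/v9.png

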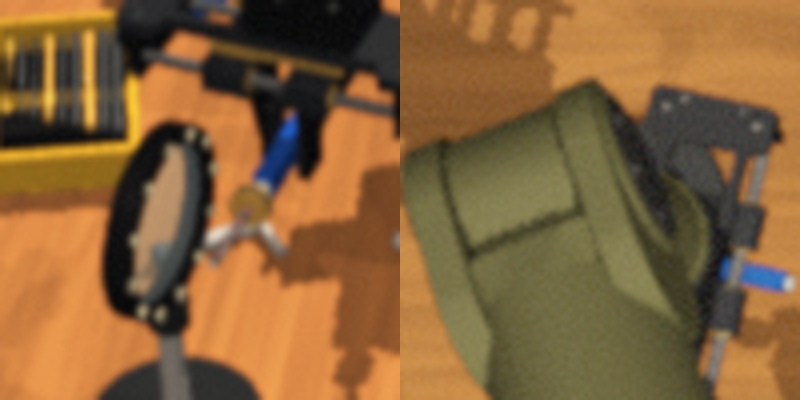

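The side crop shows the gauge on the robot's side of the lens, with the collar at (250,205) and the tip at about (215,240). The rod runs across the lens at centre height with clear gaps. A small trim, a settle, then hand in.

```bash

python3 -m creep '{"translation":[[-0.024,0.025,0.025],[0,0,0],[0,0,0],[0,0,0],[0,0,0]],"turn":[[0,0,0],[0,0,0],[0,0,0],[0,0,0],[0,0,0]],"grip":[0,0,0,0,0]}' | grep tool_
python3 -m creep '{"translation":[[0,0,0],[0,0,0],[0,0,0],[0,0,0],[0,0,0]],"turn":[[0,0,0],[0,0,0],[0,0,0],[0,0,0],[0,0,0]],"grip":[0,0,0,0,0]}' | grep tool_
python3 - <<'E'
from fin import *
fin([.6225,.343],-12.8,.042)
o=env.get_obs(); print(abs(o["joint_velocities"]).max(),o["grasp_force"],o["force"])
print(env.sign_off())
E
```

```text
tool_pos: [0.5617, 0.2616, 0.1559]
tool_rot: [180.0, -0.1, 77.2]
tool_pos: [0.5617, 0.2615, 0.1559]
tool_rot: [180.0, -0.1, 77.2]
tip front -0.0423 lat 0.0261 up -0.0003
col front -0.0423 lat -0.0254 up -0.0003
target [0.56191487 0.2613946  0.1563    ] (array([-0.00102769,  0.00308407, -0.00483321]), array([ 0.0001407 , -0.00032075,  0.00020665]))
0.11809939600183009 44.99970104545355 [ 0.74806328  0.56528822 -1.48330027]
the job is handed in; nothing more can be done
None
```

The job is handed in: the rod met the hole's bottom at about 51.5 mm (pressed with about 12 N) and was drawn straight out, and the gauge is now held still and level about 42 mm in front of the lens, tip and collar about 26 mm either side of its centre, with about 20 s used.

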